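# Loosen the blue canister's plug with its reversible ratchet

### The job

Loosen the hex plug of the sample canister with the blue lid: the ratchet sitting on the plug is set to tighten, so first flip its direction lever fully over to the side of the green dot, then swing the ratchet's handle counter-clockwise (seen from above) until the plug itself has turned by at least an eighth of a turn (45 degrees), and let go. Leave the lever on the green side, do not move the ratchet or lever on the orange canister, and do not shift the computer mouse or the white wash bottle.

Things in the scene. Friction and masses are not known exactly. Their poses are not given: they have to be found in the camera images.
- blue_canister: round white canister with a blue lid, 100 mm across, 50 mm high, fixed to the desk. Origin: centre of its underside; z up, the axis of plug, ratchet and lever. Hex plug at 50 to 62 mm height; on it the ratchet's round steel head, 42 mm across, top 79 mm above the desk, with a green dot (loosen) and a red dot (tighten) on its top, either side of the lever
- blue_thumb (a point): black upright thumb post of the blue canister's direction lever, 12 mm thick, 36 mm out from the axis, opposite the handle, 80 to 106 mm above the desk (point: its centre at 95 mm). Push it counter-clockwise (from above) about the axis, 1.2 rad from stop to stop; resists with 1 N, stays where left; pushed on at its stop it turns the whole ratchet
- blue_lever (a joint): angle of the direction lever relative to the ratchet's head, rad: 0 at the stop on the red side (tighten), 1.2 at the stop on the green side (loosen), growing counter-clockwise seen from above. At 0.6 the lever points straight away from the handle. Starts between 0 and 0.1; counts as fully over above 0.9
- blue_grip (a point): point on the axis of the blue canister's ratchet handle, 120 mm out from the canister's axis, 70 mm above the desk. Level handle; its black grip is a bar 18 mm thick, 80 to 165 mm out, free below. Starts pointing roughly to the robot's left; swings up to 1.8 rad counter-clockwise from there; 2 N here when idle, 6 N when turning the plug; stays where left
- blue_plug (a joint): turn of the hex plug, rad: 0 tight (start), grows as it loosens counter-clockwise seen from above, stop at 1.7. With the lever on the green side the drive takes hold 0.1 to 0.4 rad into the handle's swing, then the plug turns with the handle; swinging back leaves the plug. With the lever on the red side the handle swings idle
- orange_thumb (a point): thumb post of the lever on the identical canister with the orange lid, a bystander; same place on it as blue_thumb
- orange_grip (a point): point on the ratchet handle of the orange canister, 120 mm out from its axis and 70 mm above the desk; that ratchet is the same as the blue one and is to be left alone
- mouse: black computer mouse, 106 x 61 x 36 mm, loose on the desk, a bystander; origin at the centre of its underside
- wash_bottle: white plastic bottle with a grey cap, 60 x 60 x 128 mm, standing loose, a bystander; origin at the centre of its underside

How it is judged:
By the outcome, as a careful person would: the job done as asked, in the order asked, and still so for the second after the job is handed in, with the robot touching nothing.
It also fails if it takes over 51 s, if anything falls off the work surface, if the arm or the gripper's body presses on something with over 40 N, if the wrist force passes 120 N, or if a joint passes its speed limit or range.

### The arm

A 6-joint arm with a two-finger parallel gripper is mounted at the origin on a cart in front of the work surface, level with it; the furniture and walls round the work are solid. World frame = base frame: x ahead of the robot, y to its left, z up, the work surface at z = 0. Lengths are in m, angles in rad, forces in N, time in s.
With the tool pointing down it reaches from about 0.375 to 0.9 m from the base axis. Payload 3.1 kg.
Tool frame: the origin (TCP) lies on the centre line of the jaws, within the pads' length; the fingertips stand arm.tip_extent ahead of it and the grasp point (between the pads) lies 6 mm ahead of it (arm.tip_extent is the distance from the TCP to the fingertips, in m); z points along the fingers, y is the line along which they close (so a half turn about z gives the same grasp; the last joint's range is limited). The gripper opens to 87 mm and grips with 3 to 60 N. Pads are 19 mm wide; open, the fingers measure 117 mm over their backs; the gripper's body (75 mm by 190 mm) begins 51 mm behind the grasp point.
Start: joints at [-1.325, 0.527, 1.433, -0, 1.181, -0.178], TCP at [0.258, -0.569, 0.248] pointing down, gripper open.
Joint ranges: [-3.08, 3.08], [-0.75, 2.2], [0.22, 2.44], [-1.43, 4.57], [0, 2.65], [-2.85, 2.85]. Speed limits (rad/s): [2.79, 2.79, 3.14, 3.14, 3.14, 3.14].

### API

Orientations are given as [roll, pitch, yaw] about the fixed x, y, z axes, in that order (R = Rz(yaw) Ry(pitch) Rx(roll)).
In Python, from workcell import arm gives the robot as it stands.
- The arm moves only by the tool carry_out, never from a script. Its argument "increments" is a list of rows, each a list of 3 entries, a list of its own where there are three numbers: the shift along the tool's x, y, z in mm, then the turn, a rotation vector about the tool's x, y, z in degrees, then the opening in per cent of the stroke, from 0 (shut) to 100 (fully open). A call has 1 to 20 rows; each row is the pose to reach, as a shift and turn from the pose commanded when the call began, along the tool's axes at that moment; what a row does not reach only later rows make up. A row lasts 1/8 s, in which the tool goes at most 62.5 mm and 10.7 degrees, less where a joint would pass 70% of its speed; a pose out of reach is approached as far as the arm can. A call with a gripper value outside its range is refused whole. The fingers move at their own pace and stop on an object; "grip_force" is the grip in N (left out, the last holds). Time passes only in rows, so rows that repeat a pose let the fingers close. It gives the time, the measured TCP pose, the force, the opening and the grip force at its end, in the units of the state.
- arm.sense(): the state, without advancing time (a new reading comes with each control period).
- arm.read_camera(name): name is "side" or "top" or "wrist"; returns a dict with "img" (420x560x3 uint8, blue, green, red), "camera_matrix" (3x3 intrinsics, pixels), "k1" (the pictures are not rectified: a ray, as slopes to the right and down, at radius r is drawn at 1 + k1 r^2 times it, then the intrinsics apply), "R" (3x3) and "t" (3): a world point X has camera coordinates R X + t; the wrist camera has in their place "T_tool_cam" (4x4, takes a point from camera to tool coordinates, whose origin is the TCP and whose axes are the flange's). Camera axes: x right, y down, z forward; pixel columns grow to the right and rows downward; lengths in m; the calibration is good to about 2 mm. A picture is of the moment at which its call begins: read the wrist's pose just before it. There is no depth.
- arm.job_done(): hands the job in; it is judged then, once.
The state is a dict: "t": time; "qpos": joint angles; "qd": joint speeds; "effort": joint torques, N m; "tcp_pos": TCP position; "tool_rot": TCP orientation; "contact_force": force on the tool from outside, world axes, zero at the start; "torque": the same for the moment, N m; "gripper_width": opening from 0.0 (shut) to 1.0 (fully open); "finger_force": force on a finger pad.
Only numpy, scipy, OpenCV 4.12 (cv2) and the standard library are available. Lean on these libraries where they do the work, as an engineer would, in place of code of your own. Each camera call takes 0.05 s, during which the arm holds its last target. There are 200 camera calls.

## Working session

There is one attempt and no reset: what is moved stays moved. The work goes in short steps, Python scripts to look and compute and a tool call to move; the robot and the scene stay as the last step left them, time stands still between calls to the robot, and variables do not carry over. Pictures are saved under pics/ and viewed, at most 10 in all, crops included, and the job is handed in when it is done.

Besides the shell and the picture viewer there is one more tool, called after "Emit:" as a command line: name --argument value ..., lists and objects as JSON in quotes. carry_out: Moves the arm, as the interface text tells. Its arguments: {"type":"object","properties":{"increments":{"type":"array","items":{"type":"array"}},"grip_force":{"type":"number"}},"required":["increments"]}

```bash
mkdir -p pics; ls; python3 - <<'E'
from workcell import arm
import cv2,numpy as np,pickle
d={}
for n in("top","side"):
    c=arm.read_camera(n); d[n]=c; cv2.imwrite(f"pics/{n}0.png",c["img"]); print(n,c["camera_matrix"],c["k1"],c["R"],c["t"])
pickle.dump(d,open("c0.pkl","wb"))
s=arm.sense(); print(s["t"],s["tcp_pos"],s["tool_rot"],s["gripper_width"],arm.tip_extent)
E
```

```text
pics
top [[519.12505229   0.         268.12502286]
 [  0.         519.12505229 214.3500772 ]
 [  0.           0.           1.        ]] -0.170899444846331 [[ 1.79449379e-03 -9.99891137e-01 -1.46456436e-02]
 [-9.95327349e-01 -3.72004143e-04 -9.65573889e-02]
 [ 9.65414291e-02  1.47504813e-02 -9.95219662e-01]] [-0.09227025  0.52805752  1.37131818]
side [[530.04940718   0.         279.6412308 ]
 [  0.         530.04940718 217.66221924]
 [  0.           0.           1.        ]] -0.12093765070556192 [[-0.15009772 -0.98855753 -0.01498926]
 [-0.82969044  0.13419213 -0.54185446]
 [ 0.53766575 -0.06889468 -0.84033866]] [-0.01263202  0.47736997  1.22030795]
0.1 [ 0.25744549 -0.56884488  0.24666793] [-3.13966113e+00 -3.39309273e-04  4.24750042e-01] 1.003743788758947 0.025
```

View pics/top0.png

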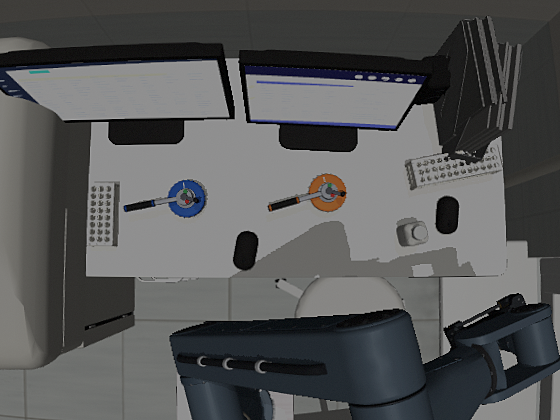

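View pics/side0.png

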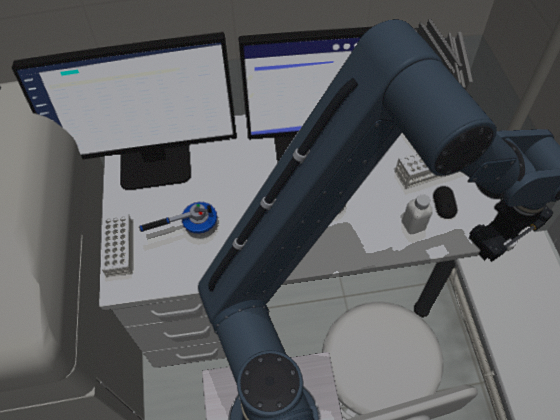

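The top view shows the blue canister at about (187,198) with its handle running to (125,207). The orange canister is at (327,192), there are black mouse-like objects at (245,250) and (447,215), and the bottle is at (411,232). The side view shows the blue canister at (200,218).

```bash
cat > h.py <<'E'
import cv2,numpy as np,pickle
def ray(c,uv):
    K=c["camera_matrix"];p=np.array([(uv[0]-K[0,2])/K[0,0],(uv[1]-K[1,2])/K[1,1]])
    q=p.copy()
    for _ in range(20): q=p/(1+c["k1"]*(q@q))
    R=np.asarray(c["R"]);o=-R.T@np.asarray(c["t"]);return o,R.T@np.array([q[0],q[1],1])
def onz(c,uv,z):
    o,d=ray(c,uv);return o+d*(z-o[2])/d[2]
def proj(c,X):
    p=np.asarray(c["R"])@np.asarray(X,float)+np.asarray(c["t"]);q=p[:2]/p[2];q=q*(1+c["k1"]*(q@q));K=c["camera_matrix"]
    return q*[K[0,0],K[1,1]]+[K[0,2],K[1,2]]
E
python3 - <<'E'
from h import *
d=pickle.load(open("c0.pkl","rb"))
for n in("top","side"):
    c=d[n];h=cv2.cvtColor(c["img"],cv2.COLOR_BGR2HSV)
    m=cv2.inRange(h,(105,150,80),(125,255,255))
    if n=="top": m[:150]=0;m[:,:165]=0
    else: m[:190]=0
    _,l,s,ce=cv2.connectedComponentsWithStats(m)
    i=1+np.argmax(s[1:,4]);pts=cv2.convexHull(np.argwhere(l==i)[:,::-1].astype(np.float32))
    e=cv2.fitEllipse(pts);print(n,s[i],e,onz(c,e[0],.05))
t=d["top"]
for nm,uv,z in[("tip",(124,207.5),.07),("mouse",(245,250),.02),("thumb",(197,199),.1),("orange",(327,192),.05),("obj2",(447,215),.02),("bottle",(411,232),.1),("rack",(116,180),.05),("rackb",(116,246),.05),("monitor base",(183,140),.0)]:print(nm,onz(t,uv,z).round(3))
I=t["img"][160:240,95:265]
a=cv2.resize(I,None,fx=4.5,fy=4.5,interpolation=cv2.INTER_CUBIC)
I=d["side"]["img"][180:280,95:245]
b=cv2.resize(I,None,fx=2.3,fy=2.3,interpolation=cv2.INTER_CUBIC)
o=np.zeros((a.shape[0]+b.shape[0],765,3),np.uint8);o[:a.shape[0]]=a;o[a.shape[0]:,:b.shape[1]]=b
cv2.imwrite("pics/crop0.png",o);print(o.shape)
E
```

```text
top [168 180  37  37 638] ((185.8850860595703, 198.1185760498047), (36.02703857421875, 36.66315841674805), 36.041175842285156) [0.56913419 0.12738248 0.05      ]
side [183 206  34  26 333] ((199.70565795898438, 218.11590576171875), (26.024776458740234, 34.30516052246094), 66.29068756103516) [0.56161087 0.12630366 0.05      ]
tip [0.542 0.29  0.07 ]
mouse [ 0.432 -0.03   0.02 ]
thumb [0.56 0.09 0.1 ]
orange [ 0.585 -0.248  0.05 ]
obj2 [ 0.527 -0.582  0.02 ]
bottle [ 0.476 -0.459  0.1  ]
rack [0.619 0.321 0.05 ]
rackb [0.44  0.315 0.05 ]
monitor base [0.74  0.148 0.   ]
(590, 765, 3)
```

View pics/crop0.png

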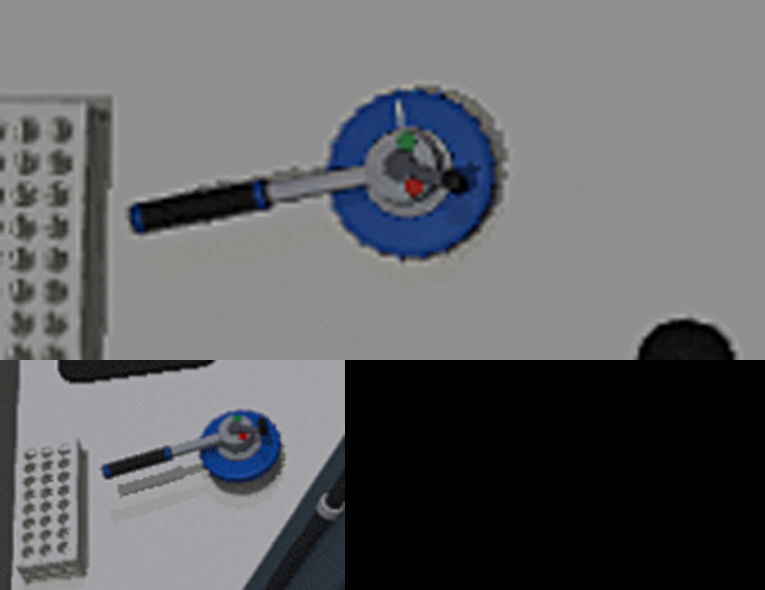

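The crop shows the handle pointing left at about 98.7° azimuth. The lever thumb is on the red side at (457,181) in the crop. Next I move above the blue canister, turning the tool so its y axis lies along world x, with the gripper shut.

Emit:
carry_out --increments '[[[25,-25,0],[0,0,-3],0],[[65,-65,0],[0,0,-8],0],[[105,-107,0],[0,0,-14],0],[[145,-148,0],[0,0,-20],0],[[185,-189,0],[0,0,-26],0],[[225,-230,0],[0,0,-32],0],[[265,-271,0],[0,0,-38],0],[[305,-312,0],[0,0,-44],0],[[345,-353,0],[0,0,-50],0],[[385,-394,0],[0,0,-55],0],[[425,-435,0],[0,0,-60],0],[[465,-476,0],[0,0,-64],0],[[490,-502,0],[0,0,-65.7],0],[[497,-509,0],[0,0,-65.7],0],[[497,-509,0],[0,0,-65.7],0]]' --grip_force 10

```text
t: 1.98
tcp_pos: [0.5003, 0.0991, 0.2472]
tool_rot: [-3.141, 0.001, 1.572]
contact_force: [0.5, -0.7, -0.0]
gripper_width: 0.004
finger_force: 0.0
```

```bash
cat >> h.py <<'E'
from scipy.spatial.transform import Rotation as Ro
def wrist(arm):
    s=arm.sense();c=arm.read_camera("wrist");T=np.eye(4);T[:3,:3]=Ro.from_euler("xyz",s["tool_rot"]).as_matrix();T[:3,3]=s["tcp_pos"]
    W=np.linalg.inv(T@np.asarray(c["T_tool_cam"]));c["R"]=W[:3,:3];c["t"]=W[:3,3];return s,c
E
python3 - <<'E'
from h import *
from workcell import arm
s,c=wrist(arm);print(s["t"],s["tcp_pos"],s["tool_rot"],s["qpos"],s["contact_force"],s["gripper_width"])
cv2.imwrite("pics/w1.png",c["img"]);pickle.dump(c,open("w1.pkl","wb"))
for X in[(.567,.127,.05),(.553,.094,.095),(.549,.246,.07)]:print(X,proj(c,X))
E
```

```text
1.975 [0.50027453 0.09912424 0.24719443] [-3.14051352e+00  5.26782555e-04  1.57226383e+00] [-2.34849677e-02  3.74411031e-01  1.71696058e+00 -6.37675685e-04
  1.05128678e+00 -2.46353110e-02] [ 0.50188827 -0.6818469  -0.00505713] 0.0037697928131614567
(0.567, 0.127, 0.05) [342.5710119  163.82233786]
(0.553, 0.094, 0.095) [335.08717605 204.93374296]
(0.549, 0.246, 0.07) [333.33061151  37.47293393]
```

View pics/w1.png

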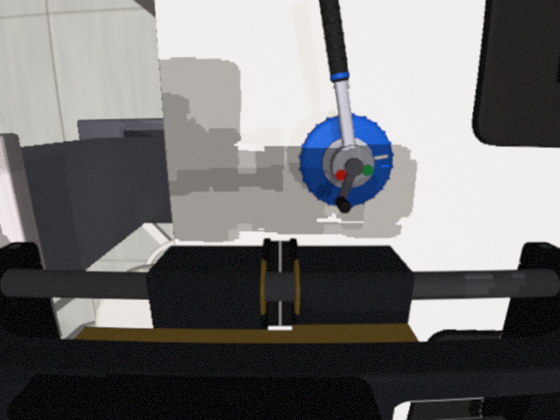

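The wrist view shows the lid centred near (347,160), the thumb post at (343,204), and the handle going up through (340,75) to (330,0).

```bash
python3 - <<'E'
from h import *
c=pickle.load(open("w1.pkl","rb"));h=cv2.cvtColor(c["img"],cv2.COLOR_BGR2HSV)
m=cv2.inRange(h,(100,150,60),(125,255,255));m[:100]=0;m[230:]=0
e=cv2.fitEllipse(cv2.convexHull(np.argwhere(m)[:,::-1].astype(np.float32)));C=onz(c,e[0],.05);print(e,C)
k=cv2.inRange(h,(0,0,0),(180,255,50))
b=k.copy();b[:190]=0;b[215:]=0;b[:,:320]=0;b[:,365:]=0
p=np.argwhere(b)[:,::-1];print("thumb px",p.min(0),p.max(0),p.mean(0))
for z in(.095,.106):
    X=onz(c,p.mean(0),z);v=X-C;print(z,X,np.hypot(*v[:2]),np.degrees(np.arctan2(v[1],v[0])))
g=k.copy();g[70:]=0;g[:,:300]=0;g[:,380:]=0
for r in(5,30,60):
    q=np.argwhere(g[r])[:,0];X=onz(c,(q.mean(),r),.072);v=X-C;print("grip",r,q.min(),q.max(),X,np.hypot(*v[:2]),np.degrees(np.arctan2(v[1],v[0])))
E
```

```text
((345.772216796875, 159.7997283935547), (90.62342834472656, 94.75469207763672), 49.76245880126953) [0.57018213 0.13129137 0.05      ]
thumb px [335 192] [350 212] [342.46111111 203.50555556]
0.095 [0.5599691  0.09542586 0.095     ] 0.03729129358520641 -105.89477343324603
0.106 [0.55769883 0.09837558 0.106     ] 0.03520344074292874 -110.76920207271853
grip 5 321 337 [0.54388553 0.27276439 0.072     ] 0.14389623466254178 100.52980058914265
grip 30 325 341 [0.54816686 0.25187537 0.072     ] 0.12257721075349819 100.34665352109208
grip 60 329 345 [0.55278982 0.2261945  0.072     ] 0.0964836517524266 100.38500138012697
```

Emit:
carry_out --increments '[[[-4,8,20],[0,0,0],0],[[-7,15,60],[0,0,0],0],[[-7,15,100],[0,0,0],0],[[-7,15,125],[0,0,0],0],[[-7,15,134],[0,0,0],0],[[-7,15,134],[0,0,0],0],[[-7,20,134],[0,0,0],0],[[-7,25,134],[0,0,0],0],[[-7,30,134],[0,0,0],0],[[-7,35,134],[0,0,0],0],[[-7,40,134],[0,0,0],0],[[-7,45,134],[0,0,0],0],[[-7,50,134],[0,0,0],0],[[-7,55,134],[0,0,0],0],[[-7,60,134],[0,0,0],0],[[-7,64,134],[0,0,0],0],[[-7,64,134],[0,0,0],0]]'

```text
t: 4.15
tcp_pos: [0.5655, 0.0923, 0.1136]
tool_rot: [3.14, -0.0, 1.571]
contact_force: [-0.2, 0.7, 0.3]
gripper_width: 0.003
finger_force: 0.0
```

```bash
python3 - <<'E'
from h import *
from workcell import arm
s,c=wrist(arm);print(s["t"],s["tcp_pos"],s["tool_rot"],s["contact_force"])
cv2.imwrite("pics/w2.png",c["img"]);pickle.dump(c,open("w2.pkl","wb"))
print(proj(c,(.569,.129,.079)))
E
```

```text
4.15 [0.56553241 0.09234682 0.11362652] [ 3.14002798e+00 -2.75297597e-04  1.57131064e+00] [-0.19698361  0.6979221   0.25146755]
[285.76946252 188.05596627]
```

View pics/w2.png

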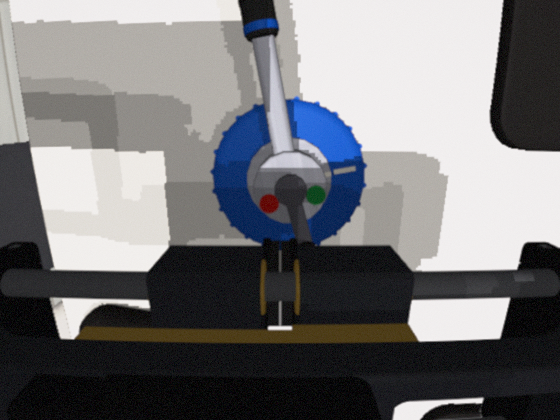

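The lever now points from (291,188) to (308,243), so it is just past the middle at about 0.72 rad. I push on.

Emit:
carry_out --increments '[[[1,3,0],[0,0,0],0],[[3,6,0],[0,0,0],0],[[4,9,0],[0,0,0],0],[[6,12,0],[0,0,0],0],[[6,14,0],[0,0,0],0],[[6,14,0],[0,0,0],0]]'

```text
t: 4.95
tcp_pos: [0.5784, 0.0986, 0.1134]
tool_rot: [-3.141, -0.001, 1.571]
contact_force: [-1.3, 1.3, -0.5]
gripper_width: 0.01
finger_force: 0.7
```

```bash
python3 - <<'E'
from h import *
from workcell import arm
s,c=wrist(arm);print(s["t"],s["tcp_pos"],s["contact_force"])
cv2.imwrite("pics/w3.png",c["img"][100:260,180:400].repeat(3,0).repeat(3,1));pickle.dump(c,open("w3.pkl","wb"))
E
```

```text
4.95 [0.57844217 0.09864631 0.11342555] [-1.29104733  1.28222923 -0.48782104]
```

View pics/w3.png

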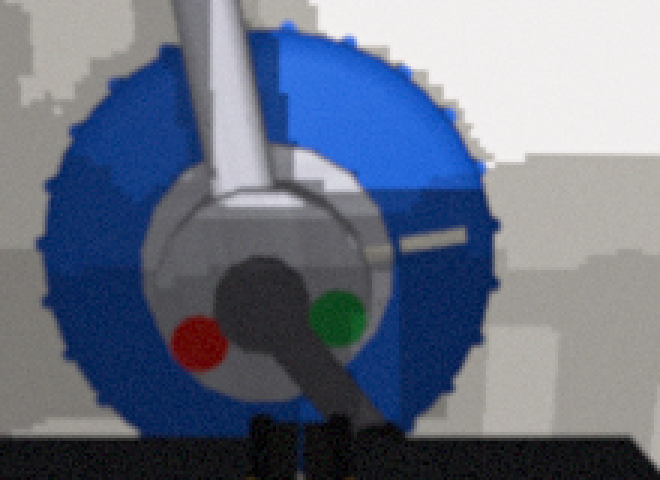

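The lever points from (262,305) to (370,420) in the crop, about 33° past straight and next to the green dot. That is roughly 1.18 rad, so it is fully over. Now I back off, go over, and come down on the far side of the handle.

Emit:
carry_out --increments '[[[0,-10,0],[0,0,0],0],[[0,-20,-5],[0,0,0],0],[[0,-20,-45],[0,0,0],0],[[10,-20,-80],[0,0,-2],0],[[50,-12,-90],[0,0,-5],0],[[95,-5,-90],[0,0,-8],0],[[140,2,-80],[0,0,-10],0],[[162,5,-50],[0,0,-10],0],[[165,5,-10],[0,0,-10],0],[[165,5,22],[0,0,-10],0],[[165,5,33],[0,0,-10],0],[[165,5,33],[0,0,-10],0]]'

```text
t: 6.5
tcp_pos: [0.5833, 0.263, 0.0805]
tool_rot: [-3.141, 0.0, 1.746]
contact_force: [0.6, -0.5, 0.3]
gripper_width: 0.012
finger_force: 0.0
```

```bash
python3 - <<'E'
from h import *
from workcell import arm
s,c=wrist(arm);print(s["t"],s["tcp_pos"],s["tool_rot"],s["qpos"],s["contact_force"])
t=arm.read_camera("top");pickle.dump(t,open("t4.pkl","wb"))
o=cv2.resize(t["img"][150:270,80:260],None,fx=3,fy=3);o=np.vstack([o,np.zeros((220,540,3),np.uint8)]);o[360:,:294]=cv2.resize(c["img"],(294,220))
cv2.imwrite("pics/w4.png",o)
E
```

```text
6.5 [0.58333322 0.26297525 0.08053296] [-3.14100120e+00  7.46591296e-05  1.74575278e+00] [ 2.49190141e-01  7.58905943e-01  1.51296624e+00 -4.00085364e-05
  8.70315834e-01  7.42595113e-02] [ 0.5582684  -0.49532152  0.25223552]
```

View pics/w4.png

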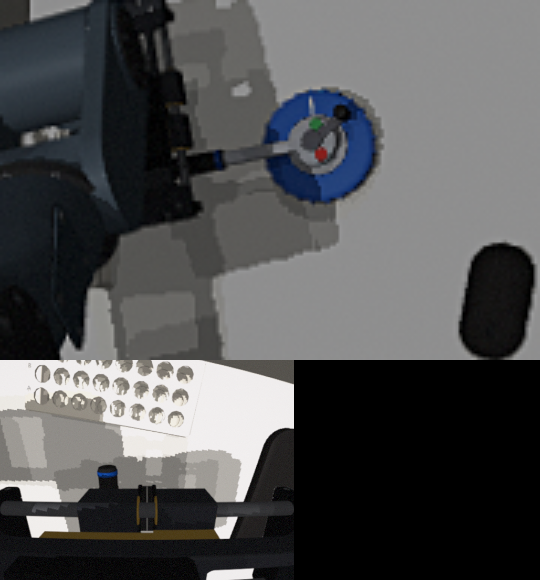

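The top view shows the thumb at (342,112), on the green side. The shut fingers are beside the handle at (180,125) and clear of it. Next I compute the arc.

```bash
python3 - <<'E'
from h import *
from workcell import arm
s=arm.sense();p=np.array(s["tcp_pos"]);R=Ro.from_euler("xyz",s["tool_rot"]).as_matrix();C=np.array([.569,.129])
for th,d in[(100,28),(100,20),(100,17)]+[(a,17) for a in range(105,190,5)]:
    a=np.radians(th);X=C+.13*np.array([np.cos(a),np.sin(a)])+d/1e3*np.array([np.sin(a),-np.cos(a)])
    v=R.T@np.array([*(X-p[:2]),0])*1e3;print(th,d,X.round(3),v.round(0)[:2],100-th)
E
```

```text
100 28 [0.574 0.262] [  0. -11.] 0
100 20 [0.566 0.26 ] [  0. -19.] 0
100 17 [0.563 0.26 ] [  0. -22.] 0
105 17 [0.552 0.259] [  1. -33.] -5
110 17 [0.541 0.257] [  1. -44.] -10
115 17 [0.529 0.254] [  0. -56.] -15
120 17 [0.519 0.25 ] [ -2. -67.] -20
125 17 [0.508 0.245] [ -5. -78.] -25
130 17 [0.498 0.24 ] [ -8. -89.] -30
135 17 [0.489 0.233] [-13. -99.] -35
140 17 [0.48  0.226] [ -19. -109.] -40
145 17 [0.472 0.217] [ -26. -119.] -45
150 17 [0.465 0.209] [ -33. -127.] -50
155 17 [0.458 0.199] [ -41. -135.] -55
160 17 [0.453 0.189] [ -50. -143.] -60
165 17 [0.448 0.179] [ -59. -149.] -65
170 17 [0.444 0.168] [ -69. -155.] -70
175 17 [0.441 0.157] [ -79. -160.] -75
180 17 [0.439 0.146] [ -90. -164.] -80
185 17 [0.438 0.135] [-101. -167.] -85
```

Emit:
carry_out --increments '[[[0,-11,0],[0,0,0],0],[[0,-19,0],[0,0,0],0],[[0,-22,0],[0,0,0],0],[[1,-33,0],[0,0,-5],0],[[1,-44,0],[0,0,-10],0],[[0,-56,0],[0,0,-15],0],[[-2,-67,0],[0,0,-20],0],[[-5,-78,0],[0,0,-25],0],[[-8,-89,0],[0,0,-30],0],[[-13,-99,0],[0,0,-35],0],[[-19,-109,0],[0,0,-40],0],[[-26,-119,0],[0,0,-45],0]]'

```text
t: 8.1
tcp_pos: [0.474, 0.218, 0.0815]
tool_rot: [3.135, 0.005, 2.534]
contact_force: [4.0, 3.0, -2.0]
gripper_width: 0.006
finger_force: 2.6
```

Emit:
carry_out --increments '[[[1,-11,0],[0,0,-5],0],[[1,-22,0],[0,0,-10],0],[[0,-34,0],[0,0,-15],0],[[-2,-45,0],[0,0,-20],0],[[-5,-56,0],[0,0,-25],0],[[-8,-67,0],[0,0,-30],0],[[-13,-77,0],[0,0,-35],0],[[-19,-87,0],[0,0,-40],0],[[-19,-87,0],[0,0,-40],0]]'

```text
t: 9.22
tcp_pos: [0.4377, 0.1346, 0.081]
tool_rot: [3.141, 0.002, -3.056]
contact_force: [0.5, 1.7, 0.2]
gripper_width: 0.003
finger_force: 1.0
```

Now I back off along tool +y, lift, and retreat to look.

Emit:
carry_out --increments '[[[0,10,0],[0,0,0],0],[[0,25,0],[0,0,0],0],[[0,30,-30],[0,0,0],0],[[0,30,-80],[0,0,0],0],[[0,30,-130],[0,0,0],0],[[0,70,-170],[0,0,10],0],[[0,120,-180],[0,0,20],0],[[0,175,-180],[0,0,30],0],[[0,230,-180],[0,0,40],0],[[0,270,-180],[0,0,40],0],[[0,280,-180],[0,0,40],0],[[0,280,-180],[0,0,40],0]]'

```text
t: 10.72
tcp_pos: [0.4108, 0.4139, 0.2602]
tool_rot: [-3.14, -0.0, 2.533]
contact_force: [-0.3, -0.6, 0.2]
gripper_width: 0.009
finger_force: 0.0
```

```bash
python3 - <<'E'
from h import *
from workcell import arm
s=arm.sense();print(s["t"],s["tcp_pos"],s["tool_rot"],s["contact_force"])
t=arm.read_camera("top");u=arm.read_camera("side");pickle.dump((t,u),open("t5.pkl","wb"))
a=cv2.resize(t["img"][150:270,80:260],None,fx=3,fy=3,interpolation=2);b=cv2.resize(u["img"],(320,240))
o=np.zeros((600,540,3),np.uint8);o[:360]=a;o[360:,:320]=b
cv2.imwrite("pics/w5.png",o)
E
```

```text
10.725 [0.41084099 0.41391671 0.26019534] [-3.13995251e+00 -5.65152631e-05  2.53335932e+00] [-0.30929819 -0.59670636  0.16144791]
```

View pics/w5.png

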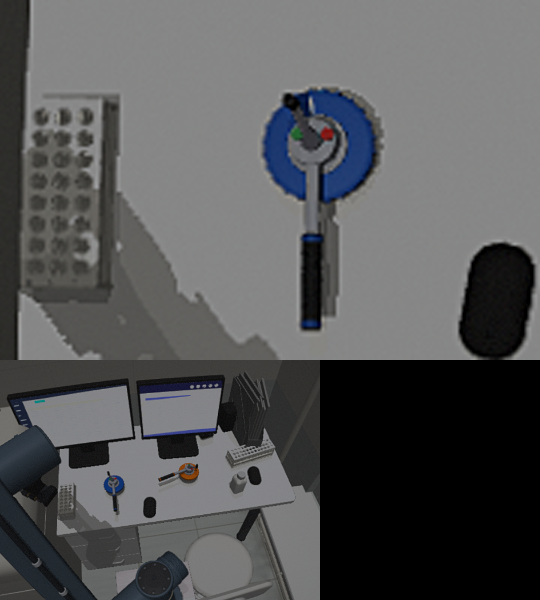

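The handle now points at the robot, from (315,145) to (311,328), which is about 83° of swing. The lever is still on the green side, with the thumb at (290,100). The orange canister, mouse and bottle are where they were. With at most 0.4 rad of slack, the plug has turned at least about 1.0 rad.

```bash
python3 -c "
from workcell import arm
print(arm.job_done())"
```

```text
the job is handed in; nothing more can be done
None
```

The job is handed in: the lever is fully on the green side, and I swung the ratchet handle about 83° counter-clockwise and let go. The plug's own turn was not measured, but the stated slack puts it at about 60° or more; the orange ratchet, mouse and wash bottle look undisturbed in the last pictures.

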